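# Seat the proud bottles and shut the incubator drawer

### The job

Two of the culture bottles in the open incubator drawer have not been pushed home and stand higher than their neighbours: with the fingertips, press each of them down until it sits fully in its well like the others. Then push the drawer's front until the drawer is fully shut against the case, without slamming it. Do not grip, lift or pull out any bottle, and leave everything else on the bench where it is.

Things in the scene. Friction and masses are not known exactly. Their poses are not given: they have to be found in the camera images.
- incubator: the fixed benchtop bottle incubator, a black box 340 mm deep, 290 mm wide and 215 mm high (a 22 mm high paper tray lies on its roof), plus a 70 mm wide control column (screen, lamps) on its right as seen from the robot. Origin on the table under the middle of the drawer mouth, in the plane of the case's front; x points straight back into the case (the way the drawer shuts), y to the robot's left. Turned by up to 0.2 rad
- drawer (a joint): how far the drawer is out, in m: 0 = shut, hard stop against the case; starts 0.14 to 0.19. Slides along the incubator's x axis with 4 N of friction plus 18 N per m/s, about 3 kg; stays where it is left, no catch or spring. A bottle more than 7 mm proud cannot pass under the case's roof (underside 172 mm above the table)
- drawer_front (a point): the middle of the outer face of the drawer's black front, 165 mm above the table. The front is 35 mm thick, 280 mm wide, from 30 to 195 mm above the table; its face looks along the incubator's -x (to the robot) and, when shut, lies 35 mm in front of the incubator's origin
- drawer_handle (a point): the middle of the pale handle bar on the drawer front: 150 mm wide, 62 to 88 mm above the table, its outer side 40 mm out from the face. The face above it is bare
- bottle1_top (a point): the middle of the top of the cap of bottle 1, one of the two that stand proud: first row behind the drawer front, second well from the left as seen from the robot. The bottle is 36 mm across and 135 mm tall, amber, with a flat cap 31 mm across; fully down, the top of its cap is 165 mm above the table, level with its seated neighbours
- bottle1 (a joint): bottle 1: how far it stands above its seat, in m: 0 = fully down, positive = proud; it starts 0.016 to 0.032 proud. A spring clip in the well holds the bottle where it is, with about 4 N of friction (plus 12 N per m/s) all the way down (weight 1 N); it stops dead at 0
- bottle2_top (a point): the same point of bottle 2, the other one that stands proud: second row, rightmost well. Same bottle, also 165 mm above the table when fully down
- bottle2 (a joint): bottle 2: how far it stands above its seat, in m: 0 = fully down, positive = proud; it starts 0.016 to 0.032 proud. A spring clip in the well holds the bottle where it is, with about 4 N of friction (plus 12 N per m/s) all the way down (weight 1 N); it stops dead at 0
- bottle3 (a joint): a culture bottle like the others (36 mm across, 135 mm tall, flat cap 31 mm across), first row, rightmost well: height above its seat in m, 0 = fully down, where it starts and belongs (cap top 165 mm above the table)
- bottle4 (a joint): a culture bottle like the others (36 mm across, 135 mm tall, flat cap 31 mm across), second row, second well from the left: as bottle 3
- bottle5 (a joint): a culture bottle like the others (36 mm across, 135 mm tall, flat cap 31 mm across), first row, leftmost well: as bottle 3
- spare1: a culture bottle like the others (36 mm across, 135 mm tall, flat cap 31 mm across), loose, standing on the table to the left of the drawer; origin at the centre of its foot, z up. Not part of the job
- spare2: a culture bottle like the others (36 mm across, 135 mm tall, flat cap 31 mm across), loose, standing on the table to the right of the drawer; origin at the centre of its foot. Not part of the job
- timer: a loose white timer, 60 x 62 x 20 mm, lying on the table, front right; origin at the centre of its underside. Not part of the job
- marker: a loose marker pen, 135 mm long, 16 mm thick, lying on the table, front left; origin under its middle. Not part of the job
- tube_rack: a loose grey rack of tubes, 100 x 150 x 102 mm high, on the table to the left; origin at the centre of its underside. Not part of the job
- scanner: a loose barcode scanner on a round stand, about 110 x 90 x 140 mm high, on the table to the right; origin at the centre of its foot. Not part of the job

How it is judged:
By the outcome, as a careful person would: the job done as asked, in the order asked, and still so for the second after the job is handed in, with the robot touching nothing.
It also fails if it takes over 45 s, if anything falls off the work surface, if the arm or the gripper's body presses on something with over 40 N, if the wrist force passes 120 N, or if a joint passes its speed limit or range.

### The arm

A 6-joint arm with a two-finger parallel gripper is mounted at the origin on the work surface. World frame = base frame: x ahead of the robot, y to its left, z up, the work surface at z = 0. Lengths are in mm, angles in rad, forces in N, time in s.
With the tool pointing down it reaches from about 350 to 775 mm from the base axis. Payload 7.3 kg.
Tool frame: the origin (TCP) lies on the centre line of the jaws, within the pads' length; the fingertips stand 22 mm ahead of it and the grasp point (between the pads) lies 3 mm ahead of it; z points along the fingers, y is the direction in which the jaws open and shut (so a half turn about z gives the same grasp; the last joint's range is limited). The gripper opens to 92 mm and grips with 3 to 60 N. Pads are 19 mm wide; open, the fingers measure 130 mm over their backs; the gripper's body (75 mm by 190 mm) begins 47 mm behind the grasp point.
Start: joints at [-1.384, 0.342, 1.524, -0, 1.275, -0.146], TCP at [171.535, -496.204, 248.741] pointing down, gripper open.
Joint ranges: [-2.53, 2.53], [-0.77, 2.02], [0.04, 2.7], [-1, 4.14], [0.28, 2.66], [-3.11, 3.11]. Speed limits (rad/s): [2.57, 2.57, 3.14, 3.14, 3.14, 3.14].

### API

Orientations are given as [roll, pitch, yaw] about the fixed x, y, z axes, in that order (R = Rz(yaw) Ry(pitch) Rx(roll)).
In Python, from plant import get_obs, capture, bot, spot_in gives the robot as it stands.
- The arm moves only by the shell command python3 -m handwheel 'ROWS' [OPENING]. ROWS is JSON, a list of rows, each a list of 2 entries, a list of its own where there are three numbers: the shift along the world's x, y, z in mm, then the turn, a rotation vector about the world's x, y, z in rad. In form: [[[x, y, z], [wx, wy, wz]], ...]. A call has 1 to 12 rows; each row shifts and turns the commanded pose from where the row before left it; what a row does not reach is not made up. A row lasts 1/8 s, in which the tool goes at most 62.5 mm and 10.7 degrees, less where a joint would pass 70% of its speed; a pose out of reach is approached as far as the arm can. A call is refused whole if a number of a shift passes 62.5 or a number of a turn 0.188, either way. A call with a gripper value outside its range is refused whole. OPENING is the closure, from 0 (fully open) to 1 (shut), set as the call begins (- or left out, the last holds). The fingers move at their own pace and stop on an object; the grip force is fixed at half the most. Time passes only in rows, so rows that do not move let the fingers close. It gives the time, the measured TCP pose, the force and the opening at its end, in the units of the state.
- get_obs(): the state, without advancing time (a new reading comes with each control period).
- capture(name): name is "scene" or "top" or "wrist"; returns a dict with "img" (480x640x3 uint8, red, green, blue), "fx", "fy", "cx", "cy" (pixels), "k1" (the pictures are not rectified: a ray, as slopes to the right and down, at radius r is drawn at 1 + k1 r^2 times it, then the intrinsics apply), "cam_to_world" (4x4, takes a point from camera to world coordinates). Camera axes: x right, y up, looking along -z (the intrinsics and any distortion apply to the point x, -y, -z); pixel columns grow to the right and rows downward; lengths in mm; the calibration is good to about 2 mm. A picture is of the moment at which its call begins. There is no depth.
- bot.close_job(): hands the job in, once; it reports no verdict.
Trained networks look in the newest picture that a camera, given by its name, has taken for a name from the list of things; names that differ only in an ending like _2 or _b are one class to them, and where a whole thing is asked for, a point or a joint stands for the part that bears it (a point fixed in the world has none). Each returns a list of dicts, best first, with "score" (0 to 1); they miss things now and then, are a little off and sometimes report something else, mostly with a low value. They report only what shows in the picture. A call takes as long as a camera call.
- spot_in(thing, camera): "xyz" ([x, y, z] in mm, in the coordinates of the camera as it stood for that picture, good to about 4 mm: the middle of the surface that is visible of it).
The state is a dict: "time": time; "joint_positions": joint angles; "dq": joint speeds; "tau": joint torques, N m; "tool_pos": TCP position; "tcp_rot": TCP orientation; "contact_force": force on the tool from outside, world axes, zero at the start; "moment": the same for the moment, N m; "grip_width": finger opening in mm.
Only numpy, scipy, OpenCV 4.12 (cv2) and the standard library are available. Lean on these libraries where they do the work, as an engineer would, in place of code of your own. Each camera call takes 0.05 s, during which the arm holds its last target. There are 200 camera calls.

## Working session

There is one attempt and no reset: what is moved stays moved. The work goes in short steps, Python scripts to look and compute and a shell command to move; the robot and the scene stay as the last step left them, time stands still between calls to the robot, and variables do not carry over. Pictures are saved under pics/ and viewed, about 8 in all and at most 12, crops included, and the job is handed in when it is done.

```bash
mkdir -p pics
cat > h.py <<'E'
import numpy as np, cv2
from plant import get_obs, capture, bot, spot_in
def look(cam, fn=None):
    c=capture(cam)
    if fn: cv2.imwrite('pics/'+fn, c['img'][:,:,::-1])
    return c
def px2w(c,u,v,z):
    x=(u-c['cx'])/c['fx']; y=(v-c['cy'])/c['fy']; X,Y=x,y
    for _ in range(20):
        s=1+c['k1']*(X*X+Y*Y); X,Y=x/s,y/s
    T=np.array(c['cam_to_world']); d=T[:3,:3]@np.array([X,-Y,-1]); o=T[:3,3]
    return o+d*(z-o[2])/d[2]
def w2px(c,p):
    T=np.array(c['cam_to_world']); q=T[:3,:3].T@(np.array(p)-T[:3,3])
    x,y=q[0]/-q[2],-q[1]/-q[2]; s=1+c['k1']*(x*x+y*y)
    return c['fx']*x*s+c['cx'], c['fy']*y*s+c['cy']
def spot(c,thing,cam):
    T=np.array(c['cam_to_world'])
    return [(round(d['score'],2),(T[:3,:3]@np.array(d['xyz'])+T[:3,3]).round(0).tolist()) for d in spot_in(thing,cam)]
E
python3 - <<'E'
from h import *
print(get_obs())
for cam in('top','scene'):
    c=look(cam,cam+'1.png'); print(cam,np.array(c['cam_to_world']).round(2).tolist())
    for t in 'drawer_front drawer_handle bottle1_top bottle2_top incubator spare1 spare2 scanner tube_rack'.split(): print(t,spot(c,t,cam)[:3])
E
```

```text
{'time': 0.0, 'joint_positions': array([-1.38396612e+00,  3.42715778e-01,  1.52502588e+00,  4.69747148e-06,
        1.27538474e+00, -1.46031391e-01]), 'dq': array([ 7.21256053e-04, -5.69129681e-05,  1.31464148e-03, -2.33551412e-04,
       -7.14996597e-04, -1.69614551e-04]), 'tau': array([ 5.72531353e-04, -4.31241417e+01, -2.44220048e+01,  7.18861562e-02,
        5.58011059e-02, -1.41264632e-04]), 'tool_pos': array([ 171.47972438, -495.80981312,  248.04544396]), 'tcp_rot': array([-3.14007588e+00, -2.27624592e-04,  3.32860056e-01]), 'contact_force': array([ 0.20588284,  0.3717232 , -0.49764748]), 'moment': array([-0.01461498, -0.03027477, -0.04724685]), 'grip_width': 92.00264203136267}
top [[-0.02, 0.98, -0.19, 329.54], [-1.0, -0.02, -0.01, -17.09], [-0.02, 0.19, 0.98, 1354.1], [0.0, 0.0, 0.0, 1.0]]
drawer_front [(0.69, [616.0, -116.0, 188.0]), (0.64, [592.0, -36.0, 113.0]), (0.48, [577.0, -16.0, 183.0])]
drawer_handle [(0.7, [594.0, -45.0, 112.0])]
bottle1_top [(0.62, [575.0, -13.0, 180.0])]
bottle2_top [(0.56, [616.0, -114.0, 185.0])]
incubator [(0.92, [769.0, -78.0, 210.0])]
spare1 
[... 346 characters left out ...]
.01, 0.5, 0.87, 1107.67], [0.0, 0.0, 0.0, 1.0]]
drawer_front [(0.59, [582.0, -15.0, 137.0])]
drawer_handle [(0.67, [585.0, -16.0, 135.0]), (0.25, [840.0, -40.0, 217.0])]
bottle1_top [(0.94, [599.0, -9.0, 154.0]), (0.19, [587.0, -7.0, 133.0])]
bottle2_top [(0.8, [634.0, -113.0, 153.0]), (0.57, [582.0, -111.0, 146.0]), (0.28, [592.0, -8.0, 157.0])]
incubator [(0.72, [837.0, -41.0, 213.0])]
spare1 [(0.71, [657.0, 153.0, 94.0]), (0.7, [617.0, -239.0, 88.0]), (0.15, [583.0, -16.0, 137.0])]
spare2 [(0.71, [657.0, 153.0, 94.0]), (0.7, [617.0, -239.0, 88.0]), (0.15, [583.0, -16.0, 137.0])]
scanner [(0.62, [577.0, -420.0, 109.0]), (0.34, [433.0, 281.0, 16.0])]
tube_rack [(0.81, [562.0, 421.0, 58.0])]
```

View pics/top1.png

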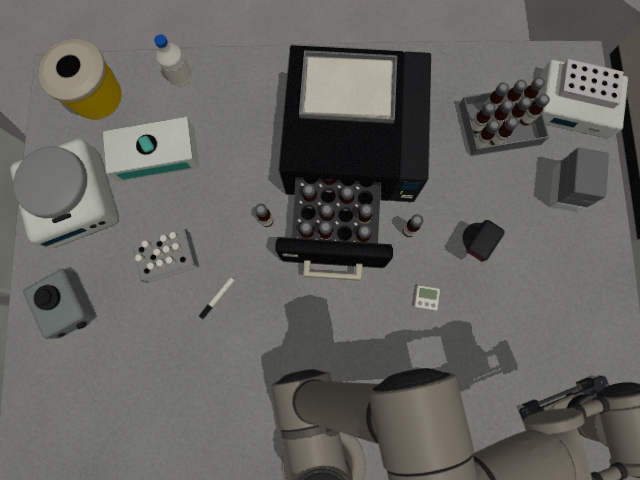

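View pics/scene1.png

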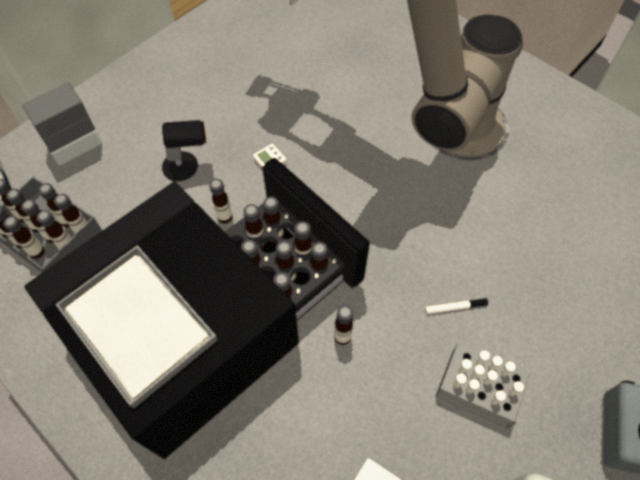

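Run:
```python
from h import *
c=look('top'); print(c['fx'],c['k1'])
cv2.imwrite('pics/top2.png',cv2.resize(c['img'][170:290,255:415,::-1],None,fx=5,fy=5,interpolation=cv2.INTER_CUBIC))
for n,u,v,z in [('frontL',277,240,195),('frontR',392,245,195),('roofL',290,47,215),('roofR',430,52,215),('b5',305,229,165),('b3',364,233,165),('b1',325,231,190),('b2',365,213,190),('b4',326,213,165)]: print(n,px2w(c,u,v,z).round(0))
w=look('wrist'); T=np.array(w['cam_to_world']);o=get_obs(); print(T.round(2).tolist(),w['fx'])
```

```text
498.14032662041774 -0.05779592762652286
frontL [551.  98. 195.]
frontR [ 533. -174.  195.]
roofL [1045.   63.  215.]
roofR [1023. -291.  215.]
b5 [583.  32. 165.]
b3 [ 570. -111.  165.]
b1 [571. -16. 190.]
b2 [ 614. -113.  190.]
b4 [622. -20. 165.]
[[0.33, 0.91, 0.26, 241.32], [-0.95, 0.31, 0.09, -473.15], [0.0, -0.27, 0.96, 384.75], [0.0, 0.0, 0.0, 1.0]] 347.69835756341
```

View pics/top2.png

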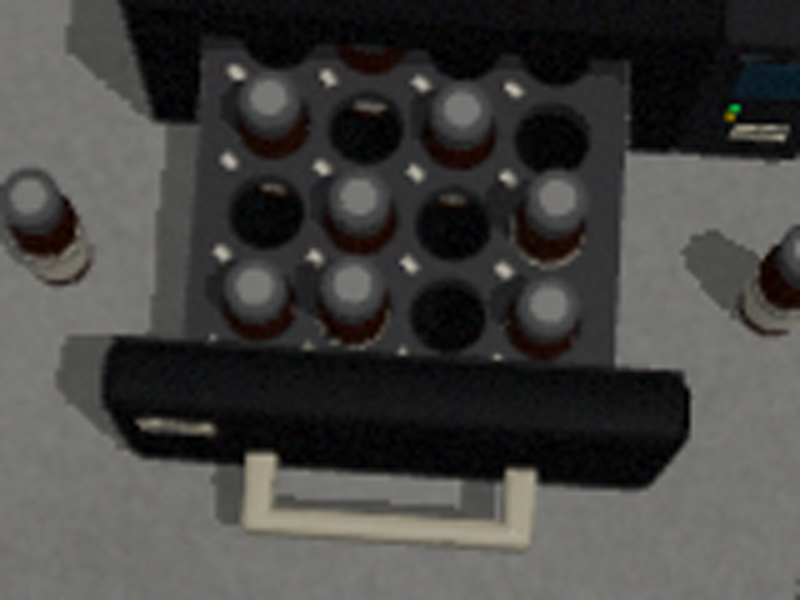

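The crop shows the wells. Cap centres are at about: bottle 1 (352,288), bottle 2 (557,197), bottle 3 (549,303), bottle 5 (257,290). The drawer's yaw is about -0.07 rad. I'll move above it with the fingers closed.

```bash
python3 -m handwheel '[[[20,36,20],[0,0,-0.033]],[[30,36,12],[0,0,-0.033]],[[34,36,10],[0,0,-0.033]],[[34,36,10],[0,0,-0.033]],[[34,36,10],[0,0,-0.033]],[[34,36,10],[0,0,-0.033]],[[34,36,10],[0,0,-0.033]],[[34,36,0],[0,0,-0.033]],[[34,36,0],[0,0,-0.033]],[[34,36,0],[0,0,-0.033]],[[34,36,0],[0,0,-0.033]],[[34,30,0],[0,0,-0.033]]]' 1
python3 -m handwheel '[[[0,0,0],[0,0,0]],[[0,0,0],[0,0,0]]]'
python3 - <<'E'
from h import *
c=look('wrist','w1.png'); o=get_obs(); print(o['tool_pos'],o['tcp_rot'],o['contact_force'],o['joint_positions'].round(2), o['grip_width'])
for t in 'drawer_front bottle1_top bottle2_top'.split(): print(t,spot(c,t,'wrist')[:4])
print(np.array(c['cam_to_world']).round(2).tolist())
E
```

```text
time: 2.6
tool_pos: [562.5, -68.6, 330.9]
tcp_rot: [3.141, -0.0, -0.064]
contact_force: [1.1, -0.7, 1.0]
grip_width: 0.3
time: 2.85
tool_pos: [561.1, -70.4, 330.5]
tcp_rot: [3.141, 0.001, -0.063]
contact_force: [-0.4, 0.2, 0.1]
grip_width: 0.5
[560.95333064 -70.84893327 330.73134028] [ 3.14121459e+00  4.91097122e-04 -6.36034036e-02] [ 0.1808642  -1.00610619  0.10744542] [-0.26  0.37  1.25 -0.    1.52  1.37] 0.6045508181394279
drawer_front [(0.63, [607.0, -38.0, 115.0]), (0.53, [628.0, -114.0, 187.0]), (0.44, [664.0, -58.0, 163.0])]
bottle1_top [(0.79, [590.0, -27.0, 180.0])]
bottle2_top [(0.75, [627.0, -114.0, 188.0]), (0.54, [429.0, -280.0, 21.0])]
[[-0.06, 0.96, 0.27, 634.97], [-1.0, -0.06, -0.02, -76.16], [0.0, -0.27, 0.96, 466.42], [0.0, 0.0, 0.0, 1.0]]
```

View pics/w1.png

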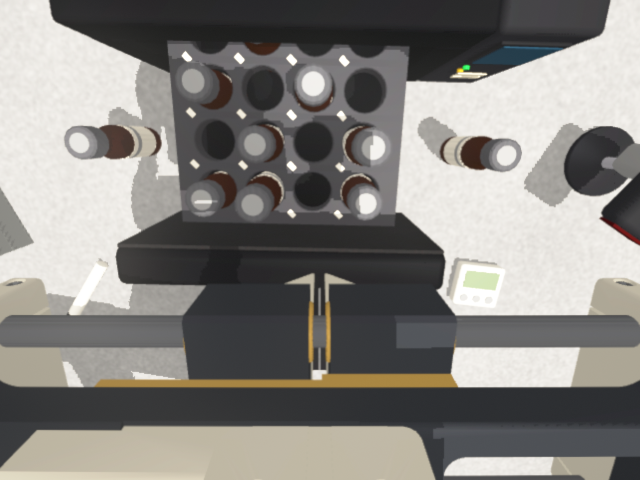

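Wrist picture: proud caps are at about (250,205) for bottle 1 and (373,148) for bottle 2. Seated caps are at (204,202), (364,203), (257,145), (193,82) and (313,84). I'll segment the caps and fit the well lattice.

Run:
```python
from h import *
from scipy.optimize import least_squares
c=look('wrist')
crop=c['img'][30:290,150:450,::-1]; cv2.imwrite('pics/w2.png',cv2.resize(crop,None,fx=2.66,fy=2.3,interpolation=cv2.INTER_CUBIC))
S={'b5':(204,202,0,0),'b3':(364,203,0,3),'b4':(257,145,1,1),'r3a':(193,82,2,0),'r3c':(313,84,2,2)}
P={k:px2w(c,a,b,165) for k,(a,b,_,_) in S.items()}
def pos(q,i,j):
    x,y=i*q[3],-j*q[4]; C,s=np.cos(q[2]),np.sin(q[2]); return np.array([q[0]+C*x-s*y,q[1]+s*x+C*y])
f=lambda q:np.concatenate([pos(q,v[2],v[3])-P[k][:2] for k,v in S.items()])
r=least_squares(f,[590,30,-.07,48,48]); print(r.x.round(3),r.fun.round(1))
for n,u,v,i,j in (('b1',250,205,0,1),('b2',373,148,1,3)):
    print(n,pos(r.x,i,j).round(1),[px2w(c,u,v,z).round(0).tolist() for z in(180,190,200)])
for n,u,v in(('fL',120,245),('fR',443,252)): print(n,px2w(c,u,v,195).round(0))
for h in ('fbL',181,213),('fbR',404,214): print(h,px2w(c,h[1],h[2],195).round(0))
```

```text
[ 5.88444e+02  2.73110e+01 -7.60000e-02  4.83710e+01  4.71880e+01] [ 0.4  0.  -0.4 -0.9 -0.1  1.3 -0.3 -1.2  0.3  0.8]
b1 [584.9 -19.7] [[585.0, -16.0, 180.0], [587.0, -18.0, 190.0], [589.0, -20.0, 200.0]]
b2 [ 626.  -117.5] [[625.0, -120.0, 180.0], [625.0, -118.0, 190.0], [626.0, -117.0, 200.0]]
fL [562.  91. 195.]
fR [ 539. -173.  195.]
('fbL', 181, 213) [585.  37. 195.]
('fbR', 404, 214) [ 573. -141.  195.]
```

View pics/w2.png

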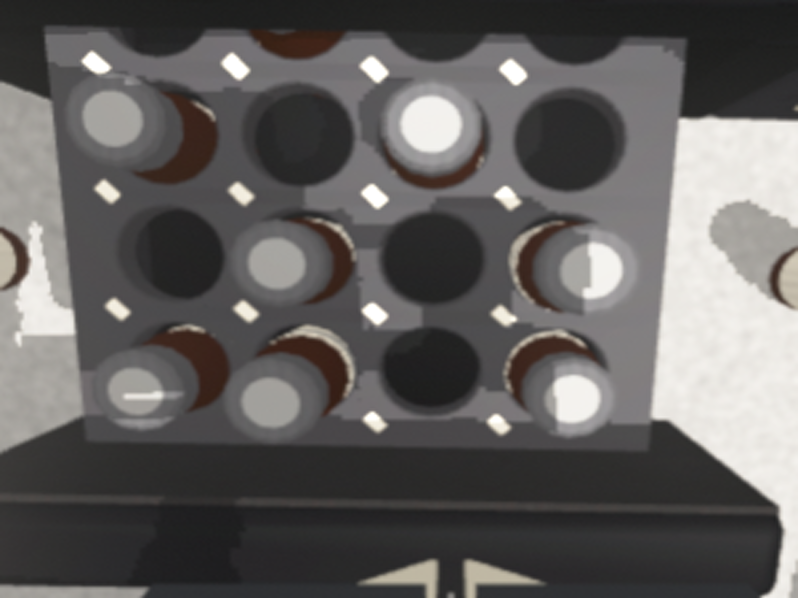

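```bash
python3 -m handwheel '[[[12,26,-10],[0,0,-0.012]],[[12,26,-20],[0,0,0]],[[0,0,-30],[0,0,0]],[[0,0,-30],[0,0,0]],[[0,0,-8],[0,0,0]],[[0,0,0],[0,0,0]]]'
python3 - <<'E'
from h import *
c=look('wrist','w3.png'); print(get_obs()['tool_pos'])
print('tip',w2px(c,get_obs()['tool_pos']+[0,0,-22]), 'b1',w2px(c,[585,-19,187]))
E
```

```text
time: 3.85
tool_pos: [585.6, -18.6, 233.2]
tcp_rot: [3.141, -0.0, -0.076]
contact_force: [0.4, -0.2, 0.7]
grip_width: 0.4
[585.9663279  -18.64666232 233.90750661]
tip (np.float64(316.7662865329406), np.float64(293.9629586459478)) b1 (np.float64(317.81144975651915), np.float64(276.5073671254196))
```

View pics/w3.png

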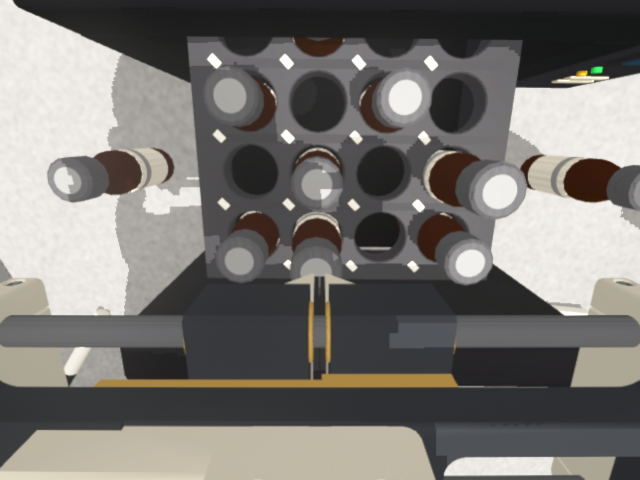

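The tips are in line with bottle 1's cap at about (316,268). Now I press.

```bash
python3 -m handwheel '[[[0,0,-12],[0,0,0]],[[0,0,-8],[0,0,0]],[[0,0,-6],[0,0,0]],[[0,0,-6],[0,0,0]],[[0,0,-5],[0,0,0]],[[0,0,-4],[0,0,0]],[[0,0,-2],[0,0,0]]]'
python3 -m handwheel '[[[0,0,-2],[0,0,0]],[[0,0,0],[0,0,0]]]'
python3 -m handwheel '[[[0,0,-1.5],[0,0,0]],[[0,0,0],[0,0,0]]]'
```

```text
time: 4.78
tool_pos: [585.5, -18.2, 189.6]
tcp_rot: [3.141, 0.0, -0.075]
contact_force: [-1.3, 1.3, 2.6]
grip_width: 0.4
time: 5.03
tool_pos: [585.6, -18.2, 187.5]
tcp_rot: [3.142, -0.0, -0.075]
contact_force: [-0.3, 0.1, 0.4]
grip_width: 0.3
time: 5.28
tool_pos: [585.8, -18.2, 187.2]
tcp_rot: [3.141, -0.001, -0.075]
contact_force: [-2.9, 0.4, 6.4]
grip_width: 0.2
```

```bash
python3 -m handwheel '[[[0,0,-1],[0,0,0]],[[0,0,0],[0,0,0]]]'
python3 -m handwheel '[[[0,0,-1],[0,0,0]],[[0,0,0],[0,0,0]]]'
```

```text
time: 5.52
tool_pos: [586.2, -18.3, 187.2]
tcp_rot: [3.141, -0.003, -0.075]
contact_force: [-3.4, 1.3, 12.3]
grip_width: 0.1
time: 5.78
tool_pos: [586.7, -18.3, 187.1]
tcp_rot: [3.141, -0.005, -0.075]
contact_force: [-3.8, 0.7, 15.5]
grip_width: 0.3
```

```bash
python3 -m handwheel '[[[0,0,10],[0,0,0]],[[0,0,40],[0,0,0]],[[14,-33,5],[0,0,0]],[[13,-33,0],[0,0,0]],[[13,-33,0],[0,0,0]],[[0,0,0],[0,0,0]],[[0,0,0],[0,0,0]]]'
python3 - <<'E'
from h import *
c=look('wrist','w4.png'); print(get_obs()['tool_pos'])
for t in 'bottle1_top bottle2_top'.split(): print(t,spot(c,t,'wrist')[:4])
E
```

```text
time: 6.65
tool_pos: [625.3, -116.7, 238.9]
tcp_rot: [-3.141, 0.001, -0.075]
contact_force: [-0.9, 0.4, -0.8]
grip_width: 0.5
[ 625.28606552 -116.34562147  239.06596606]
bottle1_top [(0.8, [601.0, -25.0, 132.0])]
bottle2_top [(0.63, [648.0, -24.0, 115.0])]
```

View pics/w4.png

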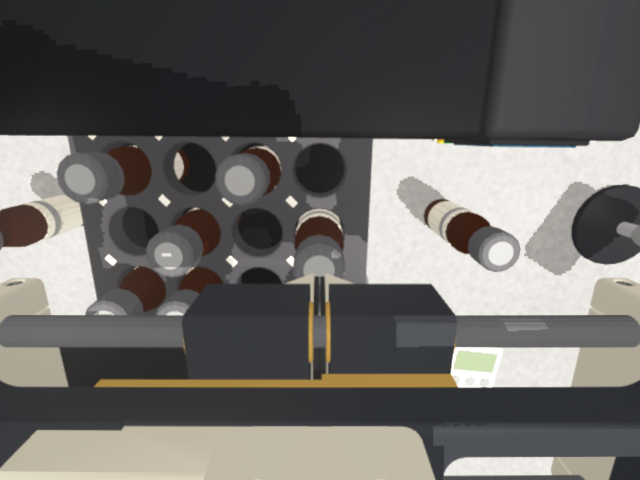

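Bottle 2's cap at (319,265) lies under the tips. Pressing.

```bash
python3 -m handwheel '[[[0,-1,-12],[0,0,0]],[[0,0,-11],[0,0,0]],[[0,0,-8],[0,0,0]],[[0,0,-6],[0,0,0]],[[0,0,-5],[0,0,0]],[[0,0,-4],[0,0,0]],[[0,0,-3],[0,0,0]],[[0,0,-2],[0,0,0]],[[0,0,0],[0,0,0]]]'
python3 -m handwheel '[[[0,0,-2],[0,0,0]],[[0,0,0],[0,0,0]]]'
python3 -m handwheel '[[[0,0,-1.5],[0,0,0]],[[0,0,0],[0,0,0]]]'
```

```text
time: 7.92
tool_pos: [625.7, -118.4, 188.0]
tcp_rot: [3.141, -0.0, -0.075]
contact_force: [-0.5, -0.8, -0.5]
grip_width: 0.4
time: 8.18
tool_pos: [625.9, -118.5, 187.2]
tcp_rot: [3.141, -0.002, -0.075]
contact_force: [-2.1, 0.0, 6.1]
grip_width: 0.2
time: 8.43
tool_pos: [626.3, -118.5, 187.1]
tcp_rot: [3.14, -0.004, -0.075]
contact_force: [-3.7, 1.3, 12.8]
grip_width: 0.3
```

```bash
python3 -m handwheel '[[[0,0,10],[0,0,0]],[[0,0,55],[0,0,0]],[[-39,21,0],[0,0,0]],[[-39,21,0],[0,0,0]],[[-39,21,0],[0,0,0]],[[-41,20,0],[0,0,0]],[[0,0,-40],[0,0,0]],[[0,0,-46],[0,0,0]],[[0,0,0],[0,0,0]],[[0,0,0],[0,0,0]]]'
python3 - <<'E'
from h import *
c=look('wrist','w5.png'); print(get_obs()['tool_pos'])
t=look('top'); w=look('scene','s2.png')
print([round(x) for x in w2px(c,[551,-41,195])])
E
```

```text
time: 9.68
tool_pos: [468.6, -35.5, 165.1]
tcp_rot: [3.141, -0.002, -0.075]
contact_force: [0.0, 0.1, 1.5]
grip_width: 0.3
[468.81644453 -35.58202324 165.43336956]
[313, 107]
```

View pics/w5.png

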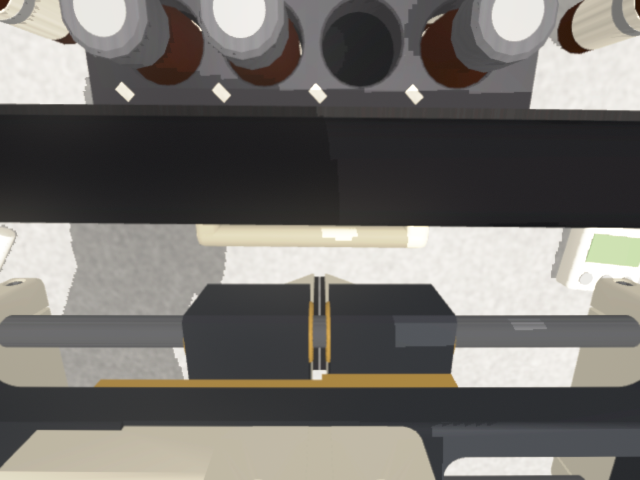

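Wrist view: the front's top face spans rows 105–225. The handle is centred at column ~312 and the tips at column 318. Bottle 1 is now level with its neighbours. I'll compute where the face and the case mouth are.

```bash
python3 - <<'E'
from h import *
c=look('wrist'); print('face top edge',px2w(c,318,222,195).round(0),px2w(c,318,113,195).round(0))
T=np.array(c['cam_to_world']); d=np.array([625.3,-116.5,239])-get_obs()['tool_pos']; T[:3,3]+=d; c['cam_to_world']=T
print('case front',px2w(c,150,136,215).round(0),px2w(c,350,137,215).round(0))
E
python3 -m handwheel '[[[10,-0.8,0],[0,0,0]],[[10,-0.8,0],[0,0,0]],[[8,-0.6,0],[0,0,0]],[[4,-0.3,0],[0,0,0]],[[3,-0.2,0],[0,0,0]]]'
```

```text
face top edge [517. -40. 195.] [549. -42. 195.]
case front [706. -49. 215.] [ 699. -137.  215.]
time: 10.5
tool_pos: [502.7, -37.9, 163.5]
tcp_rot: [3.142, 0.001, -0.075]
contact_force: [0.6, 1.0, 0.1]
grip_width: 0.4
```

```bash
python3 -m handwheel '[[[3,-0.2,0],[0,0,0]],[[4,-0.3,0],[0,0,0]],[[6,-0.5,0],[0,0,0]],[[8,-0.6,0],[0,0,0]],[[9,-0.7,0],[0,0,0]]]'
python3 -m handwheel '[[[10,-0.8,0],[0,0,0]],[[10,-0.8,0],[0,0,0]],[[10,-0.8,0],[0,0,0]],[[10,-0.8,0],[0,0,0]],[[9,-0.7,0],[0,0,0]],[[7,-0.5,0],[0,0,0]],[[5,-0.4,0],[0,0,0]],[[4,-0.3,0],[0,0,0]]]'
```

```text
time: 11.12
tool_pos: [531.7, -40.3, 163.5]
tcp_rot: [3.141, 0.003, -0.075]
contact_force: [-5.1, -1.0, 2.0]
grip_width: 0.6
time: 12.12
tool_pos: [597.2, -45.6, 163.5]
tcp_rot: [3.141, 0.001, -0.075]
contact_force: [-5.0, -2.6, 0.2]
grip_width: 0.7
```

```bash
python3 -m handwheel '[[[5,-0.4,0],[0,0,0]],[[6,-0.5,0],[0,0,0]],[[6,-0.5,0],[0,0,0]],[[6,-0.5,0],[0,0,0]],[[6,-0.5,0],[0,0,0]],[[5,-0.4,0],[0,0,0]],[[4,-0.3,0],[0,0,0]],[[3,-0.2,0],[0,0,0]],[[3,-0.2,0],[0,0,0]]]'
python3 -m handwheel '[[[2.5,-0.2,0],[0,0,0]],[[2.5,-0.2,0],[0,0,0]],[[2.5,-0.2,0],[0,0,0]],[[2,-0.2,0],[0,0,0]]]'
```

```text
time: 13.25
tool_pos: [641.3, -48.9, 163.4]
tcp_rot: [3.141, 0.001, -0.075]
contact_force: [-4.6, -2.0, -0.9]
grip_width: 0.4
time: 13.75
tool_pos: [650.9, -49.7, 163.5]
tcp_rot: [3.141, 0.001, -0.075]
contact_force: [-4.1, -2.5, -1.4]
grip_width: 0.2
```

```bash
python3 -m handwheel '[[[2,-0.2,0],[0,0,0]],[[2,-0.2,0],[0,0,0]],[[2,-0.2,0],[0,0,0]],[[1.5,-0.1,0],[0,0,0]]]'
python3 -m handwheel '[[[1.5,-0.1,0],[0,0,0]],[[1.5,-0.1,0],[0,0,0]]]'
python3 -m handwheel '[[[1.5,-0.1,0],[0,0,0]],[[1.5,-0.1,0],[0,0,0]]]'
```

```text
time: 14.25
tool_pos: [658.5, -50.3, 163.5]
tcp_rot: [3.142, 0.001, -0.075]
contact_force: [-4.6, -1.7, -1.4]
grip_width: 0.3
time: 14.5
tool_pos: [659.6, -50.4, 163.5]
tcp_rot: [3.142, 0.005, -0.075]
contact_force: [-16.5, -1.8, 4.1]
grip_width: 0.2
time: 14.75
tool_pos: [659.5, -50.3, 163.6]
tcp_rot: [3.142, 0.013, -0.075]
contact_force: [-31.2, -0.8, 11.4]
grip_width: 0.6
```

It stopped hard at x≈659.5, against about 662 expected, and the force rose to 31 N. Backing off to check.

```bash
python3 -m handwheel '[[[-6,0.5,0],[0,0,0]],[[-20,1.5,0],[0,0,0]],[[-40,3,0],[0,0,0]],[[-50,4,0],[0,0,0]],[[-50,4,20],[0,0,0]],[[-40,0,40],[0,0,0]],[[0,0,0],[0,0,0]],[[0,0,0],[0,0,0]]]'
python3 - <<'E'
from h import *
c=look('wrist'); t=look('top'); s=look('scene')
print(get_obs()['tool_pos'],get_obs()['contact_force'])
a=c['img'][:,:,::-1]; 
cv2.imwrite('pics/f.png',np.hstack([cv2.resize(a,(400,300)),cv2.resize(t['img'][150:330,240:480,::-1],(400,300))]))
cv2.imwrite('pics/f2.png',cv2.resize(s['img'][100:400,150:450,::-1],(600,600)))
for n in('spare1','timer','marker','scanner','tube_rack'): print(n,spot(t,n,'top')[:2])
E
```

```text
time: 15.75
tool_pos: [459.7, -37.6, 224.2]
tcp_rot: [3.142, -0.003, -0.075]
contact_force: [0.7, 0.9, 0.0]
grip_width: 0.5
[459.15698187 -37.61169438 222.84330132] [ 0.72579323 -0.31280068  0.56402946]
spare1 [(0.85, [597.0, -241.0, 98.0])]
timer [(0.63, [416.0, -281.0, 20.0])]
marker [(0.65, [433.0, 281.0, 17.0])]
scanner [(0.64, [564.0, -413.0, 132.0])]
tube_rack [(0.92, [541.0, 406.0, 59.0])]
```

View pics/f.png

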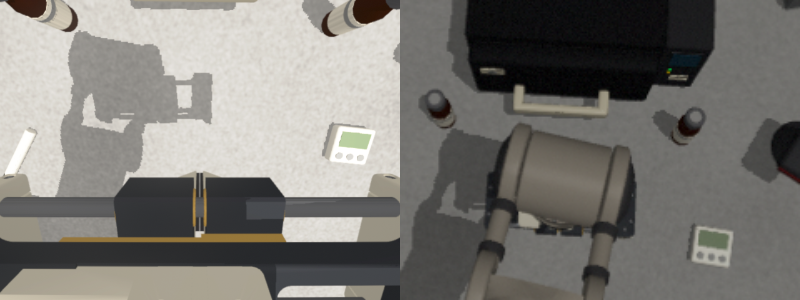

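View pics/f2.png

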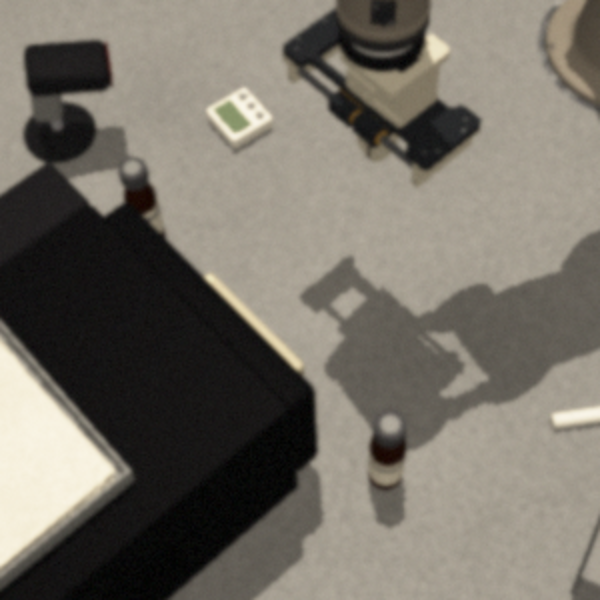

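The drawer front is flush against the case with no gap. The spares, timer and marker still stand or lie in place, and the robot is clear. Handing in.

```bash
python3 -c "
from plant import bot; print(bot.close_job())"
```

```text
the job is handed in; nothing more can be done
None
```

I pressed both proud bottles down with the closed fingertips, pushed the drawer shut and handed the job in at about 16 s. The hand-in reports no verdict.

- **Bottles:** Each one stopped dead with the fingertips at 165 mm, the seated height. The press force rose to about 15 N on bottle 1 and 13 N on bottle 2. A later wrist picture showed bottle 1 level with its neighbours. For bottle 2 I have only the height and force reading and the fact that it passed under the case roof.
- **Drawer:** I pushed on the bare face above the handle, slowing to about 12 mm/s at the end. It stopped hard about 2.5 mm short of my estimate of the shut position, which is within the error of that estimate. Up to there the push had needed about 5 N. Against the stop it reached 31 N along the push.
- **Last checks:** The final pictures show the front flush with the case, the robot clear of everything, and both spare bottles standing. The timer and marker lie in place. The network's positions for the scanner, tube rack, marker and the right-hand spare agree with the start to within a few mm (7 mm at most). I had no start position for the timer and took no final one for the left-hand spare, so I judged those two by eye.

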